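# Pack the field kit under its cantilever tray

### The arm

A 6-joint arm with a two-finger parallel gripper is mounted at the origin on a cart in front of the work surface, level with it; the furniture and walls round the work are solid. World frame = base frame: x ahead of the robot, y to its left, z up, the work surface at z = 0. Lengths are in m, angles in rad, forces in N, time in s.
With the tool pointing down it reaches from about 0.25 to 0.725 m from the base axis. Payload 4 kg.
Tool frame: the origin (TCP) lies midway between the tips of the shut fingers; the grasp point (between the pads) lies 19 mm behind it; z points along the fingers, y is the line along which they close (so a half turn about z gives the same grasp; the last joint's range is limited). The gripper opens to 85 mm and grips with 20 to 120 N. Pads are 22 mm wide; open, the fingers measure 114 mm over their backs; the gripper's body (76 mm by 85 mm) begins 54 mm behind the grasp point. The pads swing forward as they close: fully open they stand 13 mm farther back than shut.
Start: joints at [1.17, 0.241, 0.005, 1.335, 0, 1.571], TCP at [0.195, 0.46, 0.231] pointing down, gripper open.
Joint ranges: [-2.72, 2.72], [-1.05, 1.87], [-1.09, 1.28], [-1.99, 2.15], [-1.42, 1.44], [-3.14, 3.14]. Speed limits (rad/s): [2.79, 2.79, 3.14, 3.14, 3.14, 3.14].

### API

Orientations are given as a rotation vector (axis times angle).
In Python, from plant import status, imaging, order gives the robot as it stands.
- The arm moves only by the tool apply_moves, never from a script. Its argument "commands" is text: rows parted by semicolons, each of 7 numbers parted by spaces: the turn, a rotation vector about the tool's x, y, z in rad, then the shift along the tool's x, y, z in mm, then the gripper command: -1 is shut, 1 is fully open, values between are in proportion. A call has 1 to 20 rows; each row shifts and turns the commanded pose from where the row before left it, along the tool's axes as they then stand; what a row does not reach is not made up. A row lasts 1/12 s, in which the tool goes at most 41.7 mm and 7.16 degrees, less where a joint would pass 70% of its speed; a pose out of reach is approached as far as the arm can. A call with a gripper value outside its range is refused whole. The fingers move at their own pace and stop on an object; the grip force is fixed at half the most. Time passes only in rows, so rows that do not move let the fingers close. It gives the time, the measured TCP pose, the force, the opening and the grip force at its end, in the units of the state.
- status.get_state(): the state, without advancing time (a new reading comes with each control period).
- imaging.snapshot(name): name is "scene" or "side" or "wrist"; returns the picture (400x640x3 uint8, blue, green, red); there is no depth.
- imaging.calibration(name): a dict with "fx", "fy", "cx", "cy" (pixels), "R" (3x3) and "t" (3): a world point X has camera coordinates R X + t. Camera axes: x right, y down, z forward; pixel columns grow to the right and rows downward; lengths in m; the calibration is good to about 2 mm. A picture is of the moment at which its call begins: read the wrist's pose just before it. calibration takes no time and is no camera call; for the wrist camera it gives the pose at the moment of the call.
- order.close_job(): hands the job in; it is judged then, once.
The state is a dict: "t": time; "joints": joint angles; "qd": joint speeds; "joint_efforts": joint torques, N m; "ee_pos": TCP position; "ee_rot": TCP orientation; "contact_force": force on the tool from outside, world axes, zero at the start; "moment": the same for the moment, N m; "finger_gap": finger opening in m; "gripper_force": force on a finger pad.
Only numpy, scipy, OpenCV 4.12 (cv2) and the standard library are available. Lean on these libraries where they do the work, as an engineer would, in place of code of your own. Each camera call takes 0.05 s, during which the arm holds its last target. There are 200 camera calls.

### The job

Swing the cantilever tray of the green field kit fully up and back, lay the compact camera flat in the wide bay underneath and the pin packet flat in the narrow bay, then lower the tray gently until it is fully shut again. The pinned specimen riding in the tray must stay upright in its cell, and the two vials and the dropper bottle must be left standing where they are.

Things in the scene. Friction and masses are not known exactly. Their poses are not given: they have to be found in the camera images.
- kit: Green metal field kit, fixed to the desk: open box 160 (x) x 208 (y) x 55 mm high, 4 mm walls and floor, covered by a tray on cantilever arms. Origin: centre of the underside; x points from its front (push plate side) to its rear, z up. A 4 mm wall along x at y = -22 mm, top at z = 44 mm, parts a wide bay (+y, 120 mm) from a narrow bay (-y, 76 mm).
- wide_bay (a point): Centre of the floor of the wide bay (black rubber): x 0, y +40, z 4 mm in the kit's frame. Inside, 152 mm along the kit's x, 120 mm along its y; the floor lies 51 mm under the box rim.
- narrow_bay (a point): Centre of the floor of the narrow bay (cork): x 0, y -62, z 4 mm in the kit's frame. Inside, 152 mm along the kit's x but only 76 mm along its y.
- tray_lift (a joint): Swing q of the arms, rad: 0 = tray shut on the box rim, 1.83 = fully back at its stop. The tray stays level; from shut it is displaced by 0.110*(0.866-cos(0.524+q)) m along the kit's x and 0.110*(sin(0.524+q)-0.5) m up: 173 mm back, 23 mm higher at 1.83, clear of both bays. Stiff hinges hold it wherever it is left; about 8 N of level push starts it.
- push_plate (a point): Middle of the top edge of the dark upright plate on the tray's front wall: 6 mm thick (kit's x), 60 mm wide, its top 25 mm above the tray rim, its front flush with the tray's front. Tray shut: at x -77, y 0, z 110 mm in the kit's frame. Shut fingers can push it from the front, or from behind with the tips inside the tray.
- tray_floor (a point): Middle of the tray's inner floor (top of it); moves with the tray. Tray 160 x 208 x 30 mm outside, walls and floor 3 mm, axes as the kit's. Its front half is one empty cell, 83 mm along x and full width; a low wall across it 10 mm behind the middle; forceps (fixed) and a specimen lie behind that.
- specimen: White foam block 24 x 30 x 18 mm with a beetle on a pin, 52 mm high in all, 12 g, loose in the left rear cell of the tray (65 x 50 mm, at the kit's +x +y corner). Origin: centre of the foam's underside, z up.
- camera: Black compact camera lying flat, screen up, 63 (x) x 101 (y) x 28 mm (z). Origin: centre of the underside. To grasp over its 63 mm sides close along its x.
- packet: Cream pin packet with a clear window, flat, 40 (x) x 62 (y) x 11 mm (z). Origin: centre of the underside. Close along its x to grasp it over 40 mm.
- vial: Bystander: standing white vial with a red cap, 21 mm across, 70 mm high, on the left. Origin: centre of the underside, z up.
- dropper: Bystander: standing amber dropper bottle, the nearer of two (the other stands by the wooden cabinet), 33 mm across, 100 mm high. Origin: centre of the underside, z up.
- small_vial: Bystander: standing white vial with a black cap, 21 mm across, 58 mm high, near the desk's front edge on the right. Origin: centre of the underside, z up.
There are look-alikes about, which are no part of the job. Of the things shaped like the packet, the cream one is meant.

How it is judged:
By the outcome, as a careful person would: the job done as asked, in the order asked, and still so for the second after the job is handed in, with the robot touching nothing.
It also fails if it takes over 72 s, if anything falls off the work surface, if the arm or the gripper's body presses on something with over 40 N, if the wrist force passes 120 N, or if a joint passes its speed limit or range.

## Working session

There is one attempt and no reset: what is moved stays moved. The work goes in short steps, Python scripts to look and compute and a tool call to move; the robot and the scene stay as the last step left them, time stands still between calls to the robot, and variables do not carry over. Pictures are saved under pics/ and viewed, at most 10 in all, crops included, and the job is handed in when it is done.

Besides the shell and the picture viewer there is one more tool, called as name(argument=value, ...) on one line, values as JSON. apply_moves: Moves the arm, as the interface text tells. Its arguments: {"type":"object","properties":{"commands":{"type":"string"}},"required":["commands"]}

```bash
mkdir -p pics; cat > h.py <<'E'
import numpy as np, cv2
from scipy.spatial.transform import Rotation as Ro
from plant import status, imaging, order
def ray(c,u,v,z):
    R=np.array(c['R']);t=np.array(c['t'])
    d=R.T@np.array([(u-c['cx'])/c['fx'],(v-c['cy'])/c['fy'],1]);o=-R.T@t
    return o+d*(z-o[2])/d[2]
def proj(c,X):
    p=np.array(c['R'])@np.array(X)+np.array(c['t']);return np.array([c['fx']*p[0]/p[2]+c['cx'],c['fy']*p[1]/p[2]+c['cy']])
E
python3 - <<'E'
from h import *
for n in ['scene','side']:
    im=imaging.snapshot(n);cv2.imwrite(f'pics/{n}0.png',im)
    c=imaging.calibration(n);print(n,c['fx'],-np.array(c['R']).T@np.array(c['t']),np.array(c['R'])[2])
s=status.get_state();print(s['t'],s['ee_pos'],s['ee_rot'],s['finger_gap'])
print(Ro.from_rotvec(s['ee_rot']).as_matrix().round(3))
E
```

```text
scene 491.84812703771735 [-0.50546216 -0.73621915  0.63707615] [ 0.75759026  0.52248713 -0.3912342 ]
side 452.6375850171969 [0.12221336 0.99829012 0.83965469] [ 0.28514915 -0.78348856 -0.55211923]
0.1 [0.19485105 0.45984567 0.2305017 ] [-6.25317656e-01 -3.07833859e+00  2.92896839e-03] 0.0854505787022559
[[-0.921  0.39  -0.001]
 [ 0.39   0.921 -0.002]
 [ 0.    -0.002 -1.   ]]
```

View pics/scene0.png

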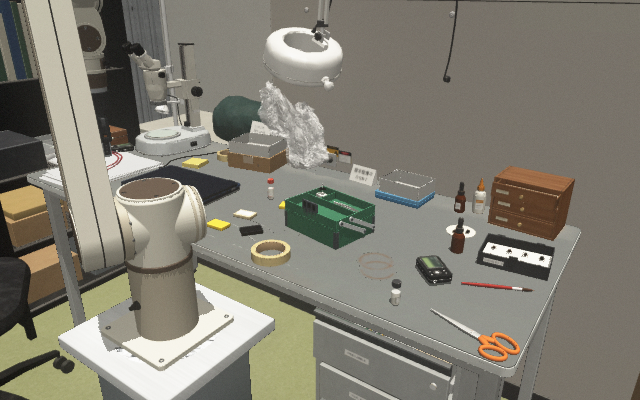

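View pics/side0.png

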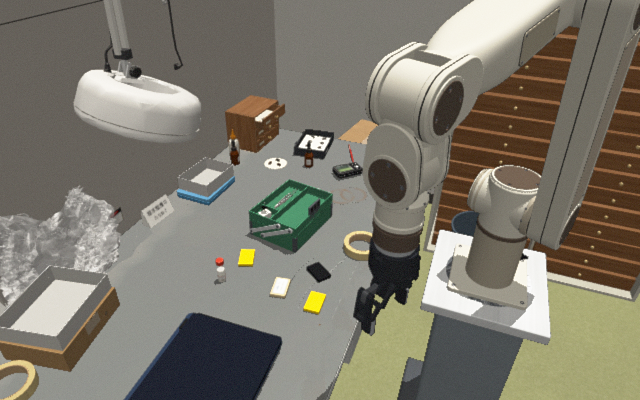

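The packet candidates are: cream at scene (245,214) / side (281,287), yellow at scene (218,225) and (285,205), and black at (251,230). The cream one fits the description. The only camera candidate is the device at scene (433,269) / side (347,171), which I'll confirm in an enlarged crop.

```bash
python3 - <<'E'
from h import *
a=cv2.imread('pics/scene0.png');b=cv2.imread('pics/side0.png')
r=lambda i,x,y,w,h:cv2.resize(i[y:y+h,x:x+w],(400,300),interpolation=cv2.INTER_CUBIC)
cv2.imwrite('pics/crop.png',np.vstack([np.hstack([r(a,280,180,100,75),r(a,400,240,80,60)]),np.hstack([r(b,235,170,120,90),r(b,240,240,100,75)])]))
cs=imaging.calibration('scene');cd=imaging.calibration('side')
for n,c,u,v,z in [('cam',cs,433,269,.028),('cam',cd,347,171,.028),('pk',cs,245,214,.011),('pk',cd,281,287,.011),('blk',cs,251,230,.011),('blk',cd,318,271,.011),('vial',cs,270,197,0),('vial',cd,221,280,0),('smallvial',cs,397,304,0),('drop',cs,457,250,0),('drop',cd,309,166,0)]: print(n,ray(c,u,v,z).round(3))
E
```

```text
cam [ 0.488 -0.372  0.028]
cam [ 0.499 -0.334  0.028]
pk [0.486 0.24  0.011]
pk [0.486 0.253 0.011]
blk [0.415 0.15  0.011]
blk [0.42  0.164 0.011]
vial [0.655 0.284 0.   ]
vial [ 0.646  0.278 -0.   ]
smallvial [ 0.345 -0.351  0.   ]
drop [ 0.665 -0.368  0.   ]
drop [ 0.653 -0.361  0.   ]
```

View pics/crop.png

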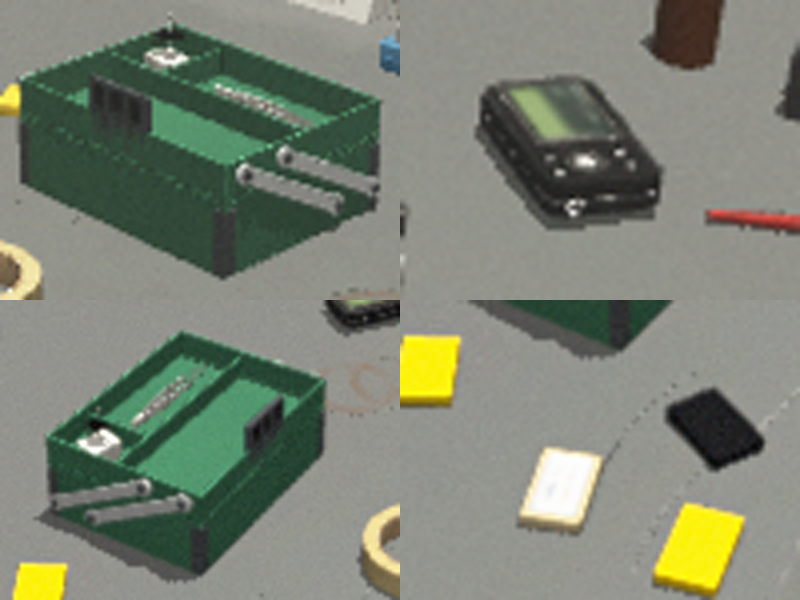

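```bash
python3 - <<'E'
from h import *
cs=imaging.calibration('scene');cd=imaging.calibration('side')
A=[ray(cs,*p,.085)[:2] for p in [(285.5,200),(337.5,221),(375,205),(322,186.8)]] # FL FR RR RL
B=[ray(cd,*p,.085)[:2] for p in [(294.4,230),(332.5,194),(289.6,180),(249.4,211.1)]]
for P in (A,B,[(a+b)/2 for a,b in zip(A,B)]):
    P=np.array(P);f=P[2]+P[3]-P[0]-P[1];l=P[0]+P[3]-P[1]-P[2]
    print(P.round(3).tolist(),P.mean(0).round(4),np.linalg.norm(f)/2,np.linalg.norm(l)/2,np.arctan2(f[1],f[0]),np.arctan2(-l[0],l[1]))
for p in [(335.75,249.25),(373.75,231),(285.5,225.75)]: print(ray(cs,*p,0).round(3))
s=status.get_state(); 
T=np.eye(4);T[:3,:3]=Ro.from_rotvec(s['ee_rot']).as_matrix();T[:3,3]=s['ee_pos']
c=imaging.calibration('wrist');R=np.array(c['R']);o=-R.T@np.array(c['t'])
print('wrist cam in tool',T[:3,:3].T@(o-T[:3,3]),(R@T[:3,:3]).round(3),c['fx'],c['cx'],c['cy'])
# camera outline
for n,c,cr in [('scene',cs,(400,240,80,60)),('side',cd,(330,155,40,30))]:
    pass
q=[(480,90),(545,220),(660,195),(580,75)]
P=[ray(cs,400+u/5-80,240+v/5,.02).round(3) for u,v in q];print(P)
E
```

```text
[[0.509, 0.097], [0.478, -0.103], [0.629, -0.131], [0.657, 0.072]] [ 0.5681 -0.0164] 0.15148121123294728 0.20337596983786363 -0.17715589849316732 -0.14585160378277165
[[0.509, 0.113], [0.471, -0.093], [0.624, -0.117], [0.662, 0.081]] [ 0.5663 -0.0042] 0.15522306372377515 0.20538777392410743 -0.1829790422779261 -0.18472276992703293
[[0.509, 0.105], [0.475, -0.098], [0.626, -0.124], [0.659, 0.076]] [ 0.5672 -0.0103] 0.15335148757329845 0.204343272233987 -0.18010299223577333 -0.16538285460913504
[ 0.478 -0.099  0.   ]
[ 0.634 -0.128 -0.   ]
[0.512 0.102 0.   ]
wrist cam in tool [ 0.06802423 -0.00097719 -0.14236204] [[ 0.     1.    -0.   ]
 [-0.963  0.    -0.269]
 [-0.269  0.     0.963]] 299.6162031855237 317.82350611888825 197.5892344605821
[array([ 0.527, -0.31 ,  0.02 ]), array([ 0.433, -0.387,  0.02 ]), array([ 0.484, -0.422,  0.02 ]), array([ 0.571, -0.346,  0.02 ])]
```

The crop shows the cream packet with its clear window at (565,485) and a camera with a green screen at (570,150). The kit's corners are clear, and its size checks as 155x204 mm at yaw about -0.175, with the specimen in the rear left cell. I'll measure the packet and camera yaw next, and compute the first move.

```bash
cat >> h.py <<'E'
K=np.array([0.570,-0.010]);KY=-0.175
def kit(x,y):
    c,s=np.cos(KY),np.sin(KY);return K+np.array([c*x-s*y,s*x+c*y])
def plan(xy,z,A):
    """A: world angle (deg) of tool y; prints turn about tool z, then shift in turned tool frame (mm)"""
    s=status.get_state();R=Ro.from_rotvec(s['ee_rot']).as_matrix()
    A0=np.degrees(np.arctan2(R[1,1],R[0,1]));d=(A-A0+180)%360-180
    a=np.radians(A);D=np.array([xy[0],xy[1],z])-s['ee_pos']
    x=np.array([-np.sin(a),np.cos(a),0]);y=np.array([np.cos(a),np.sin(a),0])
    print('turn z rad',round(-np.radians(d),3),'shift mm',np.round([D@x*1e3,D@y*1e3,-D[2]*1e3],1),'tilt',R[:,2].round(3),'A0',A0.round(1),'t',s['t'],'j',np.round(s['joints'],2),'p',np.round(s['ee_pos'],4),'F',np.round(s['contact_force'],1),'gap',round(s['finger_gap'],4))
E
python3 - <<'E'
from h import *
cs=imaging.calibration('scene');cd=imaging.calibration('side')
for n,c in (('scene',cs),('side',cd)):
    im=cv2.imread(f'pics/{n}0.png');hsv=cv2.cvtColor(im,cv2.COLOR_BGR2HSV)
    u,v=proj(c,[.486,.247,.011]).astype(int)
    m=np.zeros(im.shape[:2],np.uint8);w=im[v-18:v+18,u-18:u+18]
    m[v-18:v+18,u-18:u+18]=((w[...,2]>165)&(w[...,0]>90))*255
    k=max(cv2.findContours(m,0,1)[0],key=cv2.contourArea)[:,0]
    P=np.array([ray(c,*p,.009)[:2] for p in k])*1000;r=cv2.minAreaRect(P.astype(np.float32));print(n,'pk',r)
    u,v=proj(c,[.495,-.36,.02]).astype(int)
    m[:]=0;w=im[v-25:v+25,u-25:u+25];m[v-25:v+25,u-25:u+25]=(w.max(2)<62)*255
    m=cv2.morphologyEx(m,cv2.MORPH_CLOSE,np.ones((5,5)))
    for k in cv2.findContours(m,0,1)[0]:
        if cv2.contourArea(k)>80:
            P=np.array([ray(c,*p,.014)[:2] for p in k[:,0]])*1000;print(n,'cam',cv2.minAreaRect(P.astype(np.float32)))
plan(kit(-.110,0),.1,80)
E
```

```text
scene pk ((495.6854248046875, 249.7524871826172), (44.765159606933594, 63.60231399536133), 10.810700416564941)
scene cam ((509.6113586425781, -364.2292785644531), (118.98193359375, 68.43901062011719), 45.675132751464844)
side pk ((491.3892517089844, 248.40264892578125), (40.39972686767578, 64.15081024169922), 10.24024486541748)
side cam ((504.13763427734375, -361.307861328125), (106.7877426147461, 77.31968688964844), 48.23399353027344)
side cam ((415.94964599609375, -363.1392822265625), (18.000898361206055, 193.42056274414062), 14.76335334777832)
turn z rad -0.226 shift mm [-341.  -397.5  130.5] tilt [-0.001 -0.002 -1.   ] A0 67.0 t 0.1 j [1.17 0.24 0.   1.34 0.   1.57] p [0.1949 0.4598 0.2305] F [ 0.9 -0.6 -0.7] gap 0.0855
```

apply_moves(commands="0 0 -0.113 0 0 0 -1;0 0 -0.113 0 0 0 -1;0 0 0 -26 -30.5 4 -1;0 0 0 -26 -30.5 4 -1;0 0 0 -26 -30.5 4 -1;0 0 0 -26 -30.5 4 -1;0 0 0 -26 -30.5 4 -1;0 0 0 -26 -30.5 4 -1;0 0 0 -26 -30.5 4 -1;0 0 0 -26 -30.5 4 -1;0 0 0 -26 -30.5 4 -1;0 0 0 -26 -30.5 4 -1;0 0 0 -26 -30.5 4 -1;0 0 0 -26 -30.5 4 -1;0 0 0 -26 -30.5 4 -1;0 0 0 0 0 0 -1")

```text
t: 1.43
ee_pos: [0.4615, 0.0056, 0.1783]
ee_rot: [0.287, 3.127, -0.004]
contact_force: [1.1, 0.7, 0.8]
finger_gap: -0.0001
gripper_force: 0.0
```

```bash
python3 - <<'E'
from h import *
plan(kit(-.110,0),.1,80)
im=imaging.snapshot('wrist');c=imaging.calibration('wrist')
for p in [(-80,0,110),(-80,30,110),(-80,-30,110),(-80,104,85),(-80,-104,85),(10,-104,85),(10,104,85)]:
    u=proj(c,[*kit(p[0]/1e3,p[1]/1e3),p[2]/1e3]);cv2.circle(im,tuple(int(x) for x in u),4,(0,0,255),1)
cv2.imwrite('pics/w1.png',im)
E
```

```text
turn z rad -0.008 shift mm [ 0.5  3.5 78.3] tilt [ 0.001 -0.003 -1.   ] A0 79.5 t 1.4333 j [ 0.01  0.2  -0.19  1.18 -0.    0.2 ] p [0.4615 0.0056 0.1783] F [1.1 0.7 0.8] gap -0.0001
```

View pics/w1.png

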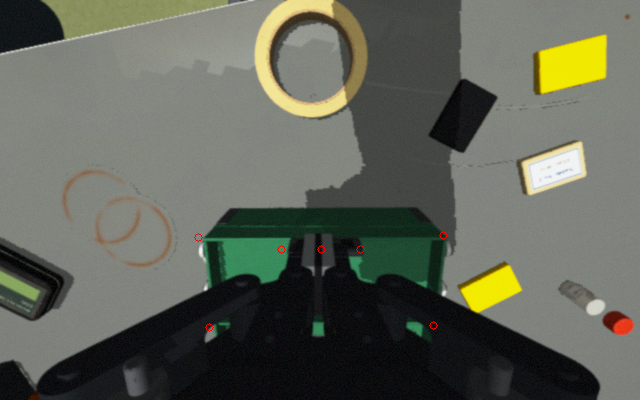

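The wrist view shows the tray rim corners at (206,237) and (443,237), against (199,237) and (443,235) predicted. That puts the kit about 3 mm further to +y. The cream packet is at (553,168). I'll approach the plate now.

apply_moves(commands="0 0 0 0 2.5 39 -1;0 0 0 0 2.5 38 -1;0 0 0 -8 0 0 -1;0 0 0 -8 0 0 -1;0 0 0 -4 0 0 -1")

```text
t: 1.9
ee_pos: [0.4822, 0.0132, 0.1042]
ee_rot: [0.272, 3.126, 0.001]
contact_force: [1.0, 0.1, 0.8]
finger_gap: 0.0
gripper_force: 0.0
```

apply_moves(commands="0 0 0 -5.4 0 -8.5 -1;0 0 0 -6.2 0 -7.9 -1;0 0 0 -6.9 0 -7.3 -1;0 0 0 -7.5 0 -6.7 -1")

```text
t: 2.23
ee_pos: [0.5085, 0.0084, 0.1367]
ee_rot: [0.272, 3.123, 0.001]
contact_force: [0.3, -0.7, 0.5]
finger_gap: -0.0001
gripper_force: 0.0
```

apply_moves(commands="0 0 0 30 0 0 -1;0 0 0 0 0 37 -1;0 0 0 0 0 4 -1;0 0 0 -4 0 0 -1;0 0 0 -4 0 0 -1;0 0 0 0 0 0 -1")

```text
t: 2.73
ee_pos: [0.4851, 0.012, 0.0934]
ee_rot: [0.274, 3.128, 0.001]
contact_force: [-3.9, 1.4, 2.1]
finger_gap: -0.0001
gripper_force: 1.6
```

apply_moves(commands="0 0 0 -4 0 0 -1;0 0 0 -4 0 0 -1;0 0 0 0 0 0 -1")

```text
t: 2.98
ee_pos: [0.4851, 0.0118, 0.092]
ee_rot: [-0.272, -3.116, -0.003]
contact_force: [-19.8, 4.4, 13.6]
finger_gap: 0.0001
gripper_force: 9.8
```

apply_moves(commands="0 0 0 -5.4 0 -8.5 -1;0 0 0 -6.2 0 -7.9 -1;0 0 0 -6.9 0 -7.3 -1;0 0 0 -7.5 0 -6.7 -1")

```text
t: 3.32
ee_pos: [0.5112, 0.0071, 0.123]
ee_rot: [-0.272, -3.117, -0.002]
contact_force: [-16.0, 3.0, 11.6]
finger_gap: -0.0002
gripper_force: 7.5
```

apply_moves(commands="0 0 0 -8.1 0 -6 -1;0 0 0 -8.6 0 -5.2 -1;0 0 0 -9.1 0 -4.4 -1;0 0 0 -9.4 0 -3.6 -1;0 0 0 -9.7 0 -2.7 -1;0 0 0 -9.9 0 -1.8 -1;0 0 0 -10 0 -0.9 -1;0 0 0 -10.1 0 0 -1;0 0 0 -10 0 1 -1;0 0 0 -9.9 0 1.9 -1")

```text
t: 4.15
ee_pos: [0.6109, -0.0106, 0.1444]
ee_rot: [-0.274, -3.129, -0.0]
contact_force: [-3.7, -0.3, -1.0]
finger_gap: 0.0001
gripper_force: 1.4
```

apply_moves(commands="0 0 0 -9.7 0 2.8 -1;0 0 0 -9.4 0 3.7 -1;0 0 0 -9 0 4.5 -1;0 0 0 -8.6 0 5.3 -1;0 0 0 -7 0 6 -1;0 0 0 -5 0 6 -1;0 0 0 -3 0 2 -1;0 0 0 -2 0 0 -1")

```text
t: 4.82
ee_pos: [0.6557, -0.0186, 0.1126]
ee_rot: [-0.272, -3.113, -0.002]
contact_force: [-26.8, 3.6, 13.4]
finger_gap: 0.0002
gripper_force: 13.4
```

```bash
python3 - <<'E'
from h import *
plan(kit(-.091+.173,0),.11,80)
cv2.imwrite('pics/side2.png',imaging.snapshot('side'))
im=imaging.snapshot('wrist');cv2.imwrite('pics/w2.png',im)
E
```

```text
turn z rad 0.0 shift mm [ 3.9 -6.4  2.6] tilt [-0.017  0.003 -1.   ] A0 80.0 t 4.8167 j [-0.03  0.63  0.29  1.25  0.    0.14] p [ 0.6557 -0.0186  0.1126] F [-26.8   3.6  13.4] gap 0.0002
```

View pics/side2.png

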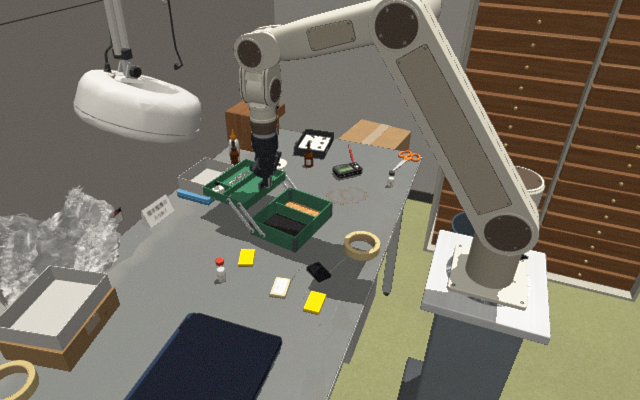

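The side view shows the tray fully back at (245,180) and both bays open at (290,220): black rubber on the +y side and cork on the -y side. The 173 mm of travel matches. I'll retreat and look down at the bays.

apply_moves(commands="0 0 0 20 0 0 -1;0 0 0 30 0 -20 0;0 0 0 28 0 -28 1;0 0 0 28 0 -28 1;0 0 0 28 0 -28 1;0 0 0 28 0 -28 1;0 0 0 0 0 0 1")

```text
t: 5.5
ee_pos: [0.504, 0.0088, 0.2531]
ee_rot: [0.272, 3.118, 0.002]
contact_force: [0.1, 0.3, -0.1]
finger_gap: 0.0724
gripper_force: 0.0
```

```bash
python3 - <<'E'
from h import *
plan([.505,-.362],.2,134)
c=imaging.calibration('wrist');im=imaging.snapshot('wrist');cv2.imwrite('pics/w3raw.png',im)
for p in [(-80,104,55),(-80,-104,55),(80,-104,55),(80,104,55),(-76,-22,44),(76,-22,44),(-76,100,4),(-76,-20,4)]:
    u=proj(c,[*kit(p[0]/1e3,p[1]/1e3),p[2]/1e3]);print(p,u.round(0));cv2.circle(im,tuple(int(x) for x in u),4,(0,0,255),1)
cv2.imwrite('pics/w3.png',im)
import pickle;pickle.dump(c,open('c3.pkl','wb'))
E
```

```text
turn z rad -0.942 shift mm [ 256.9 -267.4   53.1] tilt [ 0.012  0.    -1.   ] A0 80.0 t 5.5 j [ 0.02  0.23  0.05  1.38 -0.    0.19] p [0.504  0.0088 0.2531] F [ 0.1  0.3 -0.1] gap 0.0724
(-80, 104, 55) [403. 163.]
(-80, -104, 55) [221. 163.]
(80, -104, 55) [232. 286.]
(80, 104, 55) [393. 286.]
(-76, -22, 44) [294. 165.]
(76, -22, 44) [296. 278.]
(-76, 100, 4) [389. 159.]
(-76, -20, 4) [297. 159.]
```

View pics/w3.png

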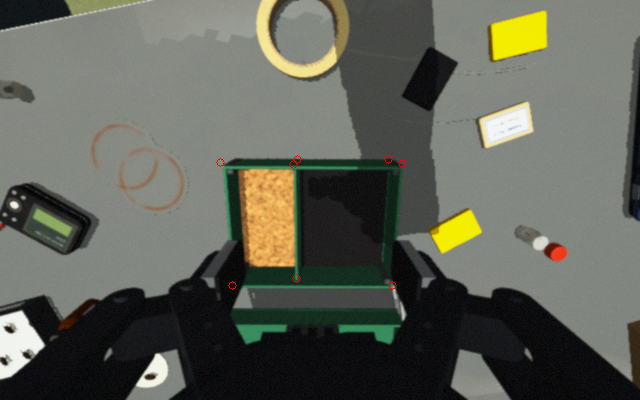

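The kit sits about 3 mm further in both x and y than my estimate: the front rim corners are at (226,160) and (402,160), and the divider is at (297,168). I'll update the kit pose and measure the camera at (47,218) and packet at (506,125) from this picture.

```bash
sed -i 's/^K=.*;/K=np.array([0.5735,-0.0075]);/' h.py; cat >> h.py <<'E'
def rect(c,im,box,f,z):
    x0,y0,x1,y1=box;m=np.zeros(im.shape[:2],np.uint8);m[y0:y1,x0:x1]=f(im[y0:y1,x0:x1].astype(int))*255
    m=cv2.morphologyEx(m,cv2.MORPH_CLOSE,np.ones((7,7)))
    k=max(cv2.findContours(m,0,1)[0],key=cv2.contourArea)[:,0]
    r=cv2.minAreaRect(np.array([ray(c,*p,z)[:2]*1e3 for p in k],np.float32));print(cv2.boundingRect(k),np.round(r[0],1),np.round(r[1],1),round(r[2],1))
pk=lambda w:(w[...,2]>140)&(w[...,0]>85)
cm=lambda w:(w.max(2)<60)|((w[...,1]-w[...,0])>35)
E
python3 - <<'E'
from h import *
import pickle
c=pickle.load(open('c3.pkl','rb'));im=cv2.imread('pics/w3raw.png')
print(c['R'],c['t'])
rect(c,im,(470,95,545,155),pk,.011)
rect(c,im,(2,175,100,262),cm,.024)
E
```

```text
[[ 0.17299253  0.98491991  0.00252233]
 [ 0.94517143 -0.16673019  0.28080602]
 [ 0.27699199 -0.04619331 -0.95976123]] [-0.09563702 -0.51862403  0.25925334]
(479, 101, 56, 48) [493.6 249.4] [41.4 63.6] 10.4
(0, 184, 92, 70) [ 507.7 -356.8] [109.3  74.1] 48.0
```

apply_moves(commands="0 0 -0.124 0 0 0 1;0 0 -0.124 0 0 0 1;0 0 -0.124 0 0 0 1;0 0 -0.124 0 0 0 1;0 0 -0.124 0 0 0 1;0 0 -0.124 0 0 0 1;0 0 -0.124 0 0 0 1;0 0 -0.124 0 0 0 1;0 0 0 26.8 -25.3 10 1;0 0 0 26.8 -25.3 10 1;0 0 0 26.8 -25.3 10 1;0 0 0 26.8 -25.3 10 1;0 0 0 26.8 -25.3 10 1;0 0 0 26.8 -25.3 10 1;0 0 0 26.8 -25.3 10 1;0 0 0 26.8 -25.3 10 1;0 0 0 26.8 -25.3 10 1;0 0 0 26.8 -25.3 10 1;0 0 0 0 0 0 1")

```text
t: 7.13
ee_pos: [0.5038, -0.3673, 0.141]
ee_rot: [1.237, -2.885, 0.002]
contact_force: [1.1, -0.1, 0.5]
finger_gap: 0.0854
gripper_force: 0.0
```

```bash
python3 - <<'E'
from h import *
plan([.506,-.360],.15,137)
c=imaging.calibration('wrist');im=imaging.snapshot('wrist')
for z in (0,.028):
  for a,b in [(31,50),(31,-50),(-31,50),(-31,-50)]:
    t=np.radians(47);d=np.array([np.cos(t),np.sin(t)]);e=np.array([-d[1],d[0]])
    u=proj(c,[*(np.array([.506,-.360])+b/1e3*d+a/1e3*e),z]);cv2.circle(im,tuple(int(x) for x in u),3,(0,0,255) if z else (255,0,0),1)
cv2.imwrite('pics/w4.png',im)
E
```

```text
turn z rad -0.01 shift mm [-6.9  3.4 -9. ] tilt [-0.002 -0.002 -1.   ] A0 136.4 t 7.1333 j [-0.63  0.53  0.2   1.24 -0.   -1.44] p [ 0.5038 -0.3673  0.141 ] F [ 1.1 -0.1  0.5] gap 0.0854
```

View pics/w4.png

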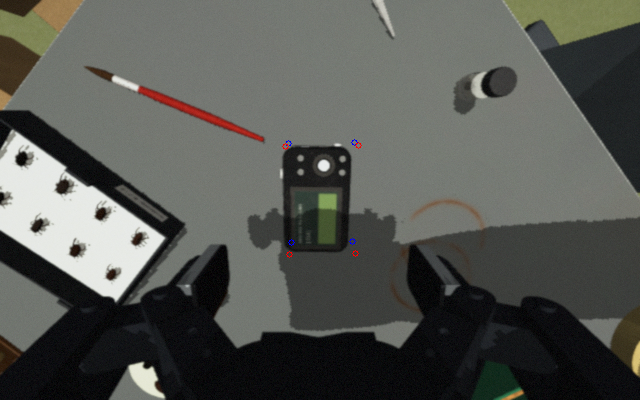

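The camera fills (283-351, 147-251), aligned with the tool and only about 4 px off to the left. I'll descend and grasp it.

apply_moves(commands="0 0 -0.01 -7 0 30 1;0 0 0 0 0 40 1;0 0 0 0 0 35 1;0 0 0 0 0 20 1;0 0 0 0 0 10 1;0 0 0 0 0 0 -1;0 0 0 0 0 0 -1;0 0 0 0 0 0 -1;0 0 0 0 0 0 -1;0 0 0 0 0 0 -1;0 0 0 0 0 0 -1")

```text
t: 8.1
ee_pos: [0.5109, -0.3559, 0.0125]
ee_rot: [-1.262, 2.875, -0.005]
contact_force: [-0.5, 0.6, 4.5]
finger_gap: 0.0582
gripper_force: 65.6
```

apply_moves(commands="0 0 0 0 0 -15 -1;0 0 0 0 0 -30 -1;0 0 0 0 0 -40 -1;0 0 0 0 0 -40 -1;0 0 0 0 0 -40 -1;0 0 0 0 0 -20 -1;0 0 0.124 0 0 0 -1;0 0 0.124 0 0 0 -1;0 0 0.124 0 0 0 -1;0 0 0.124 0 0 0 -1;0 0 0.124 0 0 0 -1;0 0 0.124 0 0 0 -1;0 0 0.124 0 0 0 -1;0 0 0.124 0 0 0 -1;0 0 0 0 0 0 -1")

```text
t: 9.35
ee_pos: [0.5091, -0.355, 0.1953]
ee_rot: [-0.262, -3.13, -0.0]
contact_force: [0.1, -0.2, -2.6]
finger_gap: 0.0582
gripper_force: 65.2
```

```bash
python3 - <<'E'
from h import *
plan(kit(0,.040),.2,80)
c=imaging.calibration('wrist');im=imaging.snapshot('wrist');cv2.imwrite('pics/w5.png',im)
E
```

```text
turn z rad 0.008 shift mm [ -3.1 393.4  -4.7] tilt [-0.001  0.    -1.   ] A0 80.4 t 9.35 j [-0.61  0.5   0.29  1.36 -0.   -0.44] p [ 0.5091 -0.355   0.1953] F [ 0.1 -0.2 -2.6] gap 0.0582
```

View pics/w5.png

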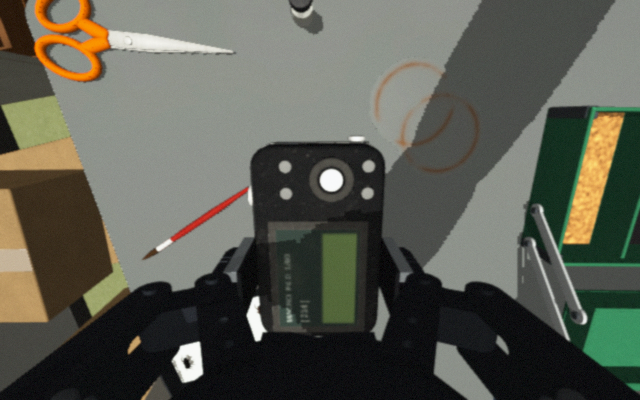

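The camera is held flat and level. Its outline runs from row 143 to row 335, so it sits off-centre along the fingers' x. I'll compute that offset.

```bash
python3 - <<'E'
from h import *
c=imaging.calibration('wrist');s=status.get_state();R=Ro.from_rotvec(s['ee_rot']).as_matrix()
for p in [(252,160),(383,160),(315,143),(315,335),(262,320),(377,320)]: print(p,(R.T@(ray(c,*p,s['ee_pos'][2]+.0155)-s['ee_pos'])*1e3).round(1))
E
```

```text
(252, 160) [ 49.4 -28.9 -15.5]
(383, 160) [ 49.4  26.8 -15.5]
(315, 143) [ 56.5  -2.1 -15.5]
(315, 335) [-39.1  -2.3 -15.5]
(262, 320) [-30.2 -28.6 -15.5]
(377, 320) [-30.3  28.4 -15.5]
```

apply_moves(commands="0 0 0.008 0 0 0 -1;0 0 0 -1 20 0 -1;0 0 0 -1 37 0 -1;0 0 0 -1 39 0 -1;0 0 0 -1 39 0 -1;0 0 0 -1 39 0 -1;0 0 0 -1 39 0 -1;0 0 0 -1 39 0 -1;0 0 0 -1 39 0 -1;0 0 0 -1 39 0 -1;0 0 0 -1 37 0 -1;0 0 0 0 26 0 -1;0 0 0 0 0 0 -1;0 0 0 0 0 0 -1")

```text
t: 10.57
ee_pos: [0.587, 0.032, 0.1954]
ee_rot: [-0.263, -3.13, 0.001]
contact_force: [-0.5, -1.2, -2.2]
finger_gap: 0.0578
gripper_force: 65.3
```

```bash
python3 - <<'E'
from h import *
plan(kit(.007,.040),.018,80)
c=imaging.calibration('wrist');im=imaging.snapshot('wrist')
for p in [(-80,104,55),(-80,-104,55),(-76,-22,44),(76,-22,44)]:
    u=proj(c,[*kit(p[0]/1e3,p[1]/1e3),p[2]/1e3]);cv2.circle(im,tuple(int(x) for x in u),4,(0,0,255),1)
cv2.imwrite('pics/w6.png',im)
E
```

```text
turn z rad 0.007 shift mm [ -0.6  -1.3 177.4] tilt [-0. -0. -1.] A0 80.4 t 10.5667 j [ 0.05  0.43  0.18  1.32 -0.    0.22] p [0.587  0.032  0.1954] F [-0.5 -1.2 -2.2] gap 0.0578
```

View pics/w6.png

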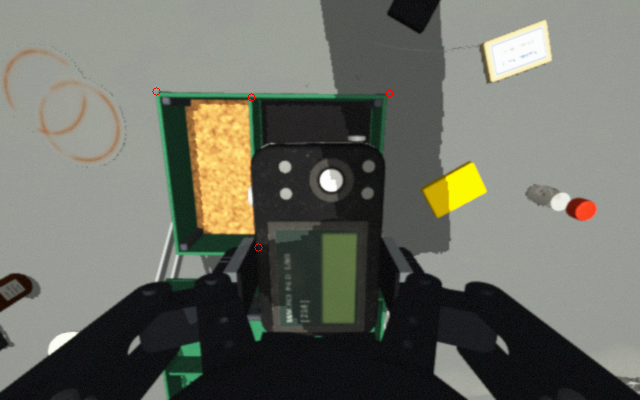

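The predicted kit corners match within 3-4 px, so I'll lower the camera into the wide bay.

apply_moves(commands="0 0 0 0 0 20 -1;0 0 0 0 0 38 -1;0 0 0 0 0 38 -1;0 0 0 0 0 36 -1;0 0 0 0 0 22 -1;0 0 0 0 0 12 -1;0 0 0 0 0 7 -1;0 0 0 0 0 4 -1;0 0 0 0 0 0 -1")

```text
t: 11.37
ee_pos: [0.587, 0.0293, 0.0183]
ee_rot: [-0.273, -3.129, 0.0]
contact_force: [0.4, -0.4, -2.7]
finger_gap: 0.0586
gripper_force: 65.2
```

apply_moves(commands="0 0 0 0 0 1.5 -1;0 0 0 0 0 0 -1;0 0 0 0 0 0 0.5;0 0 0 0 0 0 0.7;0 0 0 0 0 0 0.7;0 0 0 0 0 0 0.7;0 0 0 0 0 -12 0.7;0 0 0 0 0 -35 0.7;0 0 0 0 0 -40 0.7;0 0 0 0 0 -40 1;0 0 0 0 0 -40 1")

```text
t: 12.28
ee_pos: [0.5866, 0.0304, 0.1859]
ee_rot: [-0.271, -3.13, 0.0]
contact_force: [1.2, 1.2, -0.9]
finger_gap: 0.0853
gripper_force: 0.0
```

```bash
python3 - <<'E'
from h import *
plan([.4925,.2495],.13,10.4)
cv2.imwrite('pics/w7.png',imaging.snapshot('wrist'))
E
```

```text
turn z rad 1.217 shift mm [232.5 -53.   55.9] tilt [-0. -0. -1.] A0 80.1 t 12.2833 j [ 0.05  0.44  0.16  1.3  -0.    0.22] p [0.5866 0.0304 0.1859] F [ 1.2  1.2 -0.9] gap 0.0853
```

View pics/w7.png

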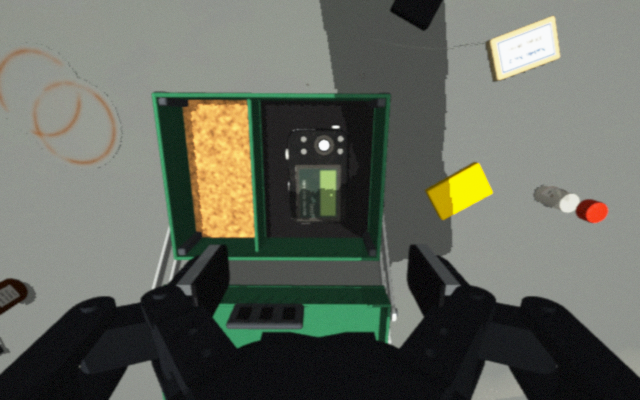

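The camera lies flat inside the wide bay at (318,172). My ten views are used, so from here on I measure numerically. First I go over the packet.

apply_moves(commands="0 0 0.122 0 0 0 1;0 0 0.122 0 0 0 1;0 0 0.122 0 0 0 1;0 0 0.122 0 0 0 1;0 0 0.122 0 0 0 1;0 0 0.122 0 0 0 1;0 0 0.122 0 0 0 1;0 0 0.122 0 0 0 1;0 0 0.122 0 0 0 1;0 0 0.119 0 0 0 1;0 0 0 38 -8.8 8 1;0 0 0 38 -8.8 8 1;0 0 0 38 -8.8 8 1;0 0 0 38 -8.8 8 1;0 0 0 38 -8.8 8 1;0 0 0 38 -8.8 8 1;0 0 0 0 0 0 1;0 0 0 0 0 0 1")

```text
t: 13.83
ee_pos: [0.4926, 0.2469, 0.1355]
ee_rot: [-2.006, -2.418, 0.002]
contact_force: [0.6, -0.4, -0.9]
finger_gap: 0.0854
gripper_force: 0.0
```

```bash
python3 - <<'E'
from h import *
plan([.4925,.2495],.13,10.4)
c=imaging.calibration('wrist');im=imaging.snapshot('wrist')
u=proj(c,[.4925,.2495,.011]).astype(int);print(u)
rect(c,im,(u[0]-60,u[1]-65,u[0]+60,u[1]+65),pk,.0105)
E
```

```text
turn z rad 0.004 shift mm [2.6 0.3 5.5] tilt [-0.001 -0.001 -1.   ] A0 10.6 t 13.8333 j [ 0.46  0.4  -0.03  1.14 -0.    1.85] p [0.4926 0.2469 0.1355] F [ 0.6 -0.4 -0.9] gap 0.0854
[318 187]
(298, 156, 44, 64) [493.5 248.5] [40.5 59.5] 10.6
```

apply_moves(commands="0 0 0 1.5 1 20 0.3;0 0 0 0 0 36 0.3;0 0 0 0 0 36 0.3;0 0 0 0 0 25 0.3;0 0 0 0 0 12 0.3;0 0 0 0 0 5 0.3;0 0 0 0 0 0 0.3")

```text
t: 14.47
ee_pos: [0.4949, 0.245, 0.0011]
ee_rot: [-2.014, -2.41, 0.003]
contact_force: [0.1, -0.7, 0.9]
finger_gap: 0.0554
gripper_force: 0.0
```

apply_moves(commands="0 0 0 0 0 0 -1;0 0 0 0 0 0 -1;0 0 0 0 0 0 -1;0 0 0 0 0 0 -1;0 0 0 0 0 0 -1")

```text
t: 14.88
ee_pos: [0.4963, 0.2471, 0.0037]
ee_rot: [2.01, 2.411, 0.005]
contact_force: [0.3, -1.3, 7.7]
finger_gap: 0.0379
gripper_force: 60.8
```

apply_moves(commands="0 0 0 0 0 -10 -1;0 0 0 0 0 -30 -1;0 0 0 0 0 -40 -1;0 0 0 0 0 -40 -1;0 0 0 0 0 -40 -1;0 0 0 0 0 -25 -1;0 0 0.119 0 0 0 -1;0 0 0.119 0 0 0 -1;0 0 0.119 0 0 0 -1;0 0 0 0 0 0 -1;0 0 0 0 0 0 -1")

```text
t: 15.8
ee_pos: [0.4944, 0.2468, 0.1873]
ee_rot: [-2.405, -2.021, 0.0]
contact_force: [-0.9, 0.1, -0.5]
finger_gap: 0.0376
gripper_force: 60.3
```

```bash
python3 - <<'E'
from h import *
plan(kit(0,-.062),.19,-10)
c=imaging.calibration('wrist');im=imaging.snapshot('wrist');cv2.imwrite('pics/w8.png',im)
s=status.get_state();R=Ro.from_rotvec(s['ee_rot']).as_matrix()
z=s['ee_pos'][2]+.0073
u=proj(c,[*s['ee_pos'][:2],z]).astype(int);print(u)
m=np.zeros(im.shape[:2],np.uint8);y0=u[1]-90;x0=u[0]-70;w=im[y0:u[1]+60,x0:u[0]+70].astype(int)
mm=((w[...,2]>140)&(w[...,2]-w[...,0]>0))*255
m[y0:u[1]+60,x0:u[0]+70]=mm
k=max(cv2.findContours(m,0,1)[0],key=cv2.contourArea);print(cv2.boundingRect(k),cv2.contourArea(k))
P=np.array([R.T@(ray(c,*p,z)-s['ee_pos'])*1e3 for p in k[:,0]]);print(P.min(0),P.max(0),cv2.minAreaRect(P[:,:2].astype(np.float32)))
E
```

```text
turn z rad 0.002 shift mm [-298.7  122.    -2.7] tilt [-0.  0. -1.] A0 -9.9 t 15.8 j [0.46 0.37 0.06 1.27 0.   2.21] p [0.4944 0.2468 0.1873] F [-0.9  0.1 -0.5] gap 0.0376
[318 254]
(279, 189, 78, 113) 7979.5
[-26.29523805 -18.51600691  -7.30569731] [33.49267766 19.4186532  -7.29447993] ((3.4919986724853516, 0.2918720245361328), (37.13776397705078, 60.280250549316406), 88.76368713378906)
```

apply_moves(commands="0 0 0 -20 8 0 -1;0 0 0 -37 15 0 -1;0 0 0 -37 15 0 -1;0 0 0 -37 15 0 -1;0 0 0 -37 15 0 -1;0 0 0 -37 15 0 -1;0 0 0 -37 15 0 -1;0 0 0 -37 15 0 -1;0 0 0 -23 9 0 -1;0 0 0 0 0 0 -1;0 0 0 0 0 0 -1;0 0 0 0 0 0 -1")

```text
t: 16.85
ee_pos: [0.5616, -0.0716, 0.1867]
ee_rot: [-2.406, -2.018, 0.0]
contact_force: [0.5, 0.1, 0.0]
finger_gap: 0.0376
gripper_force: 60.3
```

```bash
python3 - <<'E'
from h import *
plan(kit(0,-.0655),.0095,-10)
c=imaging.calibration('wrist');im=imaging.snapshot('wrist');cv2.imwrite('pics/w9.png',im)
# green rim / divider: print green runs on a few rows/cols in world at z=.055
hsv=cv2.cvtColor(im,cv2.COLOR_BGR2HSV)
g=((hsv[...,0]>60)&(hsv[...,0]<90)&(hsv[...,1]>90)&(hsv[...,2]>70))
f=lambda p:((p[0]-K[0])*np.cos(KY)+(p[1]-K[1])*np.sin(KY),-(p[0]-K[0])*np.sin(KY)+(p[1]-K[1])*np.cos(KY))
for kx in (-.06,-.045,.045,.06):
    row=[]
    for ky in np.arange(-.115,.115,.001):
        u=proj(c,[*kit(kx,ky),.055]).round().astype(int)
        row.append('#' if 0<=u[0]<640 and 0<=u[1]<400 and g[u[1],u[0]] else '.')
    print(kx,''.join(row))
E
```

```text
turn z rad -0.001 shift mm [ -0.3   0.6 177.2] tilt [-0.001  0.001 -1.   ] A0 -10.0 t 16.85 j [-0.13  0.39  0.1   1.28  0.    1.62] p [ 0.5616 -0.0716  0.1867] F [0.5 0.1 0. ] gap 0.0376
-0.06 ..........####.............................................................................###........................................................................................................................................
-0.045 ..........####.............................................................................###.......................................................................................................#................................
0.045 ..........####.............................................................................##........................................................................................................#................................
0.06 ..........###..............................................................................##.........................................................................................................................................
```

apply_moves(commands="0 0 0 -1 0 20 -1;0 0 0 0 0 38 -1;0 0 0 0 0 38 -1;0 0 0 0 0 36 -1;0 0 0 0 0 22 -1;0 0 0 0 0 12 -1;0 0 0 0 0 7 -1;0 0 0 0 0 4 -1;0 0 0 0 0 0 -1")

```text
t: 17.65
ee_pos: [0.5618, -0.0719, 0.0098]
ee_rot: [-2.406, -2.02, 0.0]
contact_force: [0.5, -0.0, -0.4]
finger_gap: 0.0378
gripper_force: 60.3
```

apply_moves(commands="0 0 0 0 0 1.5 -1;0 0 0 0 0 0 -1;0 0 0 0 0 0 0.1;0 0 0 0 0 0 0.2;0 0 0 0 0 0 0.2;0 0 0 0 0 -12 0.2;0 0 0 0 0 -35 0.2;0 0 0 0 0 -40 0.2;0 0 0 0 0 -40 0;0 0 0 0 0 -30 -1;0 0 0 0 0 -30 -1;0 0 0 0 0 0 -1;0 0 0 0 0 0 -1")

```text
t: 18.73
ee_pos: [0.5634, -0.0733, 0.1983]
ee_rot: [2.405, 2.015, 0.006]
contact_force: [-0.2, -0.1, -0.6]
finger_gap: -0.0001
gripper_force: 0.0
```

```bash
python3 - <<'E'
from h import *
plan(kit(.105,0),.2,80)
f=lambda p:np.round([(p[0]-K[0])*np.cos(KY)+(p[1]-K[1])*np.sin(KY),-(p[0]-K[0])*np.sin(KY)+(p[1]-K[1])*np.cos(KY)],4)
for n,b in (('wrist',None),('side',None),('scene',None)):
    c=imaging.calibration(n);im=imaging.snapshot(n);cv2.imwrite(f'pics/{n}10.png',im)
    u=proj(c,[*kit(0,-.062),.015]);h=max(6,int(.045*c['fx']/((np.array(c['R'])@[*kit(0,-.062),.015]+c['t'])[2])))
    u=u.astype(int);w=im[u[1]-h:u[1]+h,u[0]-h:u[0]+h].astype(int)
    m=((w.min(2)>135)*255).astype(np.uint8)
    ks=cv2.findContours(m,0,1)[0]
    if not ks: print(n,'none',u,h);continue
    k=max(ks,key=cv2.contourArea)[:,0]+u-h
    P=np.array([f(ray(c,*p,.015)) for p in k]);print(n,cv2.boundingRect(k),P.min(0),P.max(0))
E
```

```text
turn z rad -1.572 shift mm [-103.6   66.5   -1.7] tilt [ 0.006 -0.001 -1.   ] A0 -10.1 t 18.7333 j [-0.13  0.39  0.12  1.3   0.    1.62] p [ 0.5634 -0.0733  0.1983] F [-0.2 -0.1 -0.6] gap -0.0001
wrist (298, 149, 37, 51) [-0.0192 -0.0918] [ 0.0206 -0.0356]
side (298, 205, 14, 8) [-0.0213 -0.0924] [ 0.0174 -0.0577]
scene (334, 227, 11, 4) [-0.0193 -0.052 ] [ 0.0154 -0.0386]
```

The packet lies flat at the centre of the narrow bay. Now the fingers go above the tray's front cell, behind the plate.

apply_moves(commands="0 0 -0.121 0 0 0 -1;0 0 -0.121 0 0 0 -1;0 0 -0.121 0 0 0 -1;0 0 -0.121 0 0 0 -1;0 0 -0.121 0 0 0 -1;0 0 -0.121 0 0 0 -1;0 0 -0.121 0 0 0 -1;0 0 -0.121 0 0 0 -1;0 0 -0.121 0 0 0 -1;0 0 -0.121 0 0 0 -1;0 0 -0.121 0 0 0 -1;0 0 -0.121 0 0 0 -1;0 0 -0.12 0 0 0 -1;0 0 0 -30 16.6 0 -1;0 0 0 -30 16.6 0 -1;0 0 0 -30 16.6 0 -1;0 0 0 -30 16.6 0 -1;0 0 0 0 0 0 -1;0 0 0 0 0 0 -1")

```text
t: 20.47
ee_pos: [0.6913, -0.0275, 0.1902]
ee_rot: [-0.271, -3.123, 0.001]
contact_force: [-0.7, 0.8, 0.1]
finger_gap: -0.0002
gripper_force: 0.0
```

```bash
python3 - <<'E'
from h import *
plan(kit(.122,0),.1,80)
E
```

```text
turn z rad 0.001 shift mm [-2.5 -0.8 90.2] tilt [-0.007  0.    -1.   ] A0 80.1 t 20.4667 j [-0.04  0.67  0.56  1.47 -0.    0.13] p [ 0.6913 -0.0275  0.1902] F [-0.7  0.8  0.1] gap -0.0002
```

apply_moves(commands="0 0 0 0 0 25 -1;0 0 0 0 0 30 -1;0 0 0 0 0 20 -1;0 0 0 0 0 10 -1;0 0 0 0 0 5 -1;0 0 0 3 0 0 -1;0 0 0 3 0 0 -1;0 0 0 3 0 0 -1;0 0 0 2 0 0 -1")

```text
t: 21.22
ee_pos: [0.6822, -0.0268, 0.1079]
ee_rot: [0.274, 3.124, -0.0]
contact_force: [4.8, -1.6, -1.4]
finger_gap: -0.0001
gripper_force: 2.3
```

apply_moves(commands="0 0 0 -2 0 0 -1;0 0 0 0 0 7 -1;0 0 0 3 0 0 -1;0 0 0 4 0 0 -1;0 0 0 4.9 0 -4.6 -1;0 0 0 5.2 0 -4.3 -1;0 0 0 5.4 0 -4 -1;0 0 0 5.6 0 -3.6 -1")

```text
t: 21.88
ee_pos: [0.6579, -0.0223, 0.1168]
ee_rot: [0.274, 3.122, -0.0]
contact_force: [5.5, -1.1, 1.7]
finger_gap: 0.0002
gripper_force: 2.8
```

apply_moves(commands="0 0 0 5.9 0 -3.3 -1;0 0 0 6 0 -2.9 -1;0 0 0 6.2 0 -2.5 -1;0 0 0 6.4 0 -2.1 -1;0 0 0 6.5 0 -1.8 -1;0 0 0 6.6 0 -1.4 -1;0 0 0 6.6 0 -1 -1;0 0 0 6.7 0 -0.5 -1;0 0 0 6.7 0 -0.1 -1;0 0 0 6.7 0 0.3 -1;0 0 0 6.7 0 0.7 -1;0 0 0 6.6 0 1.1 -1;0 0 0 6.5 0 1.5 -1")

```text
t: 22.97
ee_pos: [0.5711, -0.0076, 0.1264]
ee_rot: [-0.275, -3.129, 0.001]
contact_force: [1.9, -1.9, -2.3]
finger_gap: -0.0004
gripper_force: 1.3
```

apply_moves(commands="0 0 0 6.4 0 1.9 -1;0 0 0 6.3 0 2.3 -1;0 0 0 6.2 0 2.7 -1;0 0 0 6 0 3 -1;0 0 0 5.8 0 3.4 -1;0 0 0 5.6 0 3.7 -1")

```text
t: 23.47
ee_pos: [0.536, -0.001, 0.1097]
ee_rot: [0.274, 3.129, -0.0]
contact_force: [3.0, -0.1, -2.7]
finger_gap: 0.0
gripper_force: 1.8
```

apply_moves(commands="0 0 0 3.5 0 2.7 -1;0 0 0 3.5 0 2.9 -1;0 0 0 3.4 0 3 -1;0 0 0 3.2 0 3.2 -1;0 0 0 3 0 3.3 -1;0 0 0 2.8 0 3.5 -1;0 0 0 2.5 0 3.5 -1;0 0 0 2.2 0 3.4 -1")

```text
t: 24.13
ee_pos: [0.5139, 0.003, 0.0846]
ee_rot: [0.274, 3.127, -0.0]
contact_force: [4.8, -1.9, -3.3]
finger_gap: -0.0
gripper_force: 3.0
```

```bash
python3 - <<'E'
from h import *
plan(kit(-.063,0),.078,80)
E
```

```text
turn z rad -0.0 shift mm [2.5 0.1 6.6] tilt [ 0.003 -0.    -1.   ] A0 80.0 t 24.1333 j [ 0.01  0.38 -0.21  0.98 -0.    0.18] p [0.5139 0.003  0.0846] F [ 4.8 -1.9 -3.3] gap -0.0
```

Nearly shut. I'll finish slowly until the force rises.

apply_moves(commands="0 0 0 1.5 0 2.2 -1;0 0 0 1.5 0 2.2 -1;0 0 0 1.5 0 2 -1;0 0 0 1.5 0 1 -1;0 0 0 1.5 0 0 -1;0 0 0 0 0 0 -1")

```text
t: 24.63
ee_pos: [0.512, 0.0036, 0.0799]
ee_rot: [0.274, 3.115, -0.001]
contact_force: [12.4, -2.9, -0.7]
finger_gap: -0.0003
gripper_force: 6.6
```

apply_moves(commands="0 0 0 1.5 0 0.5 -1;0 0 0 1.5 0 0.5 -1;0 0 0 0 0 0 -1")

```text
t: 24.88
ee_pos: [0.512, 0.0037, 0.0799]
ee_rot: [0.274, 3.109, -0.002]
contact_force: [17.4, -4.3, -0.3]
finger_gap: 0.0004
gripper_force: 9.1
```

The tray has stopped at the predicted shut position and the force rises without further motion. I'll back off, rise, and compare with the first pictures.

apply_moves(commands="0 0 0 -6 0 0 -1;0 0 0 -6 0 0 -1;0 0 0 0 0 -20 -1;0 0 0 0 0 -40 -1;0 0 0 0 0 -40 -1;0 0 0 20 30 -20 -1;0 0 0 20 35 0 -1;0 0 0 20 35 0 -1;0 0 0 20 35 0 -1;0 0 0 20 35 0 -1;0 0 0 20 35 0 -1;0 0 0 20 35 0 -1;0 0 0 20 35 0 -1;0 0 0 20 35 0 -1;0 0 0 20 35 0 -1;0 0 0 0 0 0 -1;0 0 0 0 0 0 -1")

```text
t: 26.3
ee_pos: [0.3748, 0.3784, 0.1949]
ee_rot: [-0.267, -3.127, 0.005]
contact_force: [0.7, -0.7, 1.4]
finger_gap: 0.0002
gripper_force: 0.0
```

```bash
python3 - <<'E'
from h import *
print(status.get_state()['t'],status.get_state()['ee_pos'])
def blob(im,c,X,h,f):
    u=proj(c,X).astype(int);w=im[u[1]-h:u[1]+h,u[0]-h:u[0]+h].astype(int);m=f(w);ys,xs=np.nonzero(m)
    return (m.sum(),(xs.mean()+u[0]-h).round(1),(ys.mean()+u[1]-h).round(1)) if m.sum() else 0
wh=lambda w:w.min(2)>150
dk=lambda w:w.max(2)<60
for n in ('scene','side'):
    a=cv2.imread(f'pics/{n}0.png');b=imaging.snapshot(n);cv2.imwrite(f'pics/{n}_end.png',b);c=imaging.calibration(n)
    # tray shift by template matching
    u=proj(c,[*kit(0,0),.08]).astype(int);T=a[u[1]-25:u[1]+25,u[0]-40:u[0]+40]
    r=cv2.matchTemplate(b,T,cv2.TM_CCOEFF_NORMED);_,v,_,l=cv2.minMaxLoc(r);print(n,'tray',v,np.array(l)-[u[0]-40,u[1]-25])
    for nm,X,f,h in [('spec',[*kit(.045,.075),.075],wh,14),('beetle',[*kit(.045,.075),.105],dk,9),('vial',[.65,.281,.035],wh,14),('svial',[.345,-.351,.03],wh,14),('drop',[.66,-.365,.04],dk,14)]:
        print(n,nm,blob(a,c,X,h,f),blob(b,c,X,h,f))
E
```

```text
26.3 [0.37482581 0.37838277 0.19486207]
scene tray 0.9939426779747009 [0 0]
scene spec (np.int64(24), np.float64(321.9), np.float64(192.5)) (np.int64(32), np.float64(321.6), np.float64(192.2))
scene beetle (np.int64(15), np.float64(322.1), np.float64(188.5)) (np.int64(16), np.float64(321.9), np.float64(188.6))
scene vial (np.int64(33), np.float64(270.5), np.float64(190.5)) (np.int64(37), np.float64(270.5), np.float64(190.6))
scene svial (np.int64(56), np.float64(395.7), np.float64(292.2)) (np.int64(62), np.float64(395.7), np.float64(292.9))
scene drop (np.int64(85), np.float64(457.1), np.float64(233.8)) (np.int64(75), np.float64(457.2), np.float64(233.5))
side tray 0.6490303874015808 [0 0]
side spec (np.int64(58), np.float64(264.8), np.float64(212.3)) (np.int64(49), np.float64(265.2), np.float64(212.5))
side beetle (np.int64(19), np.float64(263.2), np.float64(206.9)) (np.int64(21), np.float64(263.4), np.float64(207.4))
side vial (np.int64(41), np.float64(220.2), np.float64(268.8)) (np.int64(37), np.float64(220.2), np.float64(268.8))
side svial 0 (np.int64(54), np.float64(395.6), np.float64(169.2))
side drop (np.int64(216), np.float64(306.3), np.float64(152.3)) (np.int64(19), np.float64(294.9), np.float64(157.7))
```

```bash
python3 -c "
from plant import order;print(order.close_job())"
```

```text
the job is handed in; nothing more can be done
None
```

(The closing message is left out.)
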